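# Open the secret pick caddy, put the tin away, lock it shut

## Robot

A 6-joint arm with a two-finger parallel gripper is mounted at the origin on the work surface. World frame = base frame: x ahead of the robot, y to its left, z up, the work surface at z = 0. Lengths are in m, angles in rad, forces in N, time in s.
With the tool pointing down it reaches from about 0.35 to 0.775 m from the base axis. Payload 7.3 kg.
Tool frame: the origin (TCP) lies between the finger pads; the fingertips stand 17 mm ahead of it and the grasp point (between the pads) lies 2 mm behind it; z points along the fingers, y is the line along which they close (so a half turn about z gives the same grasp; the last joint's range is limited). The gripper opens to 92 mm and grips with 3 to 60 N. Pads are 19 mm wide; open, the fingers measure 130 mm over their backs; the gripper's body (75 mm by 190 mm) begins 47 mm behind the grasp point.
Start: joints at [1.151, 0.342, 1.524, -0, 1.275, -0.146], TCP at [0.142, 0.505, 0.244] pointing down, gripper open.
Joint ranges: [-2.53, 2.53], [-0.77, 2.02], [0.04, 2.7], [-1, 4.14], [0.28, 2.66], [-3.11, 3.11]. Speed limits (rad/s): [2.57, 2.57, 3.14, 3.14, 3.14, 3.14].

## Interface

Orientations are given as [roll, pitch, yaw] about the fixed x, y, z axes, in that order (R = Rz(yaw) Ry(pitch) Rx(roll)).
In Python, from cell import robot, optics gives the robot as it stands.
- The arm moves only by the tool play_rows, never from a script. Its argument "rows" is a list of rows, each a list of 7 numbers: the shift along the tool's x, y, z in cm, then the turn, a rotation vector about the tool's x, y, z in rad, then the opening, from 0 (shut) to 1 (fully open). In form: [[tx, ty, tz, wx, wy, wz, grip], ...]. A call has 1 to 20 rows; each row is the pose to reach, as a shift and turn from the pose commanded when the call began, along the tool's axes at that moment; what a row does not reach only later rows make up. A row lasts 1/10 s, in which the tool goes at most 50 mm and 8.59 degrees, less where a joint would pass 70% of its speed; a pose out of reach is approached as far as the arm can. A call with a gripper value outside its range is refused whole. The fingers move at their own pace and stop on an object; "squeeze" is the grip in N (left out, the last holds). Time passes only in rows, so rows that repeat a pose let the fingers close. It gives the time, the measured TCP pose, the force, the opening and the grip force at its end, in the units of the state.
- robot.observe(): the state, without advancing time (a new reading comes with each control period).
- optics.read_camera(name): name is "side" or "top"; returns (picture, depth): 420x560x3 uint8, red, green, blue; 420x560 float32, m along the optical axis (not along the pixel's ray), 0 where there is no reading.
- optics.camera_model(name): a dict with "fx", "fy", "cx", "cy" (pixels), "origin" and "rotation" of the camera in the world. Camera axes: x right, y up, looking along -z (the intrinsics and any distortion apply to the point x, -y, -z); pixel columns grow to the right and rows downward; lengths in m; the calibration is good to about 2 mm. A picture is of the moment at which its call begins. camera_model takes no time and is no camera call.
- robot.hand_in(): hands the job in; it is judged then, once.
The state is a dict: "time": time; "qpos": joint angles; "qvel": joint speeds; "joint_efforts": joint torques, N m; "tool_pos": TCP position; "tool_rot": TCP orientation; "contact_force": force on the tool from outside, world axes, zero at the start; "torque": the same for the moment, N m; "opening": finger opening in m; "grip_force": force on a finger pad.
Only numpy, scipy, OpenCV 4.12 (cv2) and the standard library are available. Lean on these libraries where they do the work, as an engineer would, in place of code of your own. Each camera call takes 0.05 s, during which the arm holds its last target. There are 200 camera calls.

## Task

The white tilt-out caddy in the little oak cabinet is locked by a hidden catch, in the floor of a recess somewhere along the sloping ledge under the cabinet's shelf: find the recess by sliding your fingertips along the ledge until they drop in, and press the catch fully home so that the caddy springs out. Set the small corked steel pick tin in the open caddy and let go of it, then push the caddy shut until it locks with the tin inside. Leave the cup, jug and bottle where they are.

Things in the scene. Friction and masses are not known exactly. Their poses are not given: they have to be found in the camera images.
- cabinet: Fixed oak cabinet, 140 deep (x) x 276 wide (y) x 212 mm high. Origin: at table height, middle of its front face; x points into it (away from the robot), y to the left, z up. A ledge slopes along the top of the front, rising at 0.70 rad (40 deg) from the front edge (x 0, z 125 mm) to x 46, z 164 mm. The outer 72 mm at either end are cheeks 2 mm proud of the ledge.
- ledge_left (a point): Left end (+y) of the 132 mm strip between the cheeks, on its surface, mid-way up the 60 mm slope. The strip shows dark panels of one look, 58 mm apart, 40 mm along y, 34 mm up the slope, centred across the slope. All but one are flush and false; one is a real recess, 12 mm deep, square to the slope.
- ledge_right (a point): The same point at the right end (-y), 132 mm from the left one. The real recess's centre lies anywhere from 35 mm left to 35 mm right of the middle between the two ends; it is not given and is to be felt for. The whole floor of the recess is the catch.
- catch (a joint): How far the catch (floor of the recess) is pressed, square to the slope: 0 at rest, 0.009 m fully in. Sprung: about 1.4 N to start, 3.2 N fully in. It lets the caddy go at 4 to 6 mm and springs back when released. It also dips by itself for a moment as the caddy is pushed shut.
- caddy (a joint): Tilt of the caddy, rad: 0 fully shut (locked it rests at 0 to 0.03), 0.65 fully out (37 deg, leaning to the robot). Once freed, a spring swings it fully out within a second and keeps it there. Pushing it shut near its top takes about 4 N, up to 10 N from 0.17 rad on, where it rides over the lock. Hinge line along y at x 10, z 14 mm of the cabinet.
- caddy_floor (a point): Middle of the inner floor of the white ceramic caddy, an open-topped bin; axes tilt with it (z out of its mouth, x to its back, y left). Inside: 52 mm front to back (x), 106 mm wide (y); back and side walls 62 mm above the floor; front panel 92 mm above the floor, 8 mm thick, 130 mm wide.
- caddy_top (a point): Middle of the top edge of the caddy's front panel, on its outer (robot-side) face; axes as caddy_floor. Shut, that face is flush with the cabinet's front and its top edge 112 mm above the table; to shut it, push this face, 10 to 40 mm below the edge, towards the cabinet.
- tin_mid (a point): Centre, half-way up, of the loose upright pick tin: steel cylinder 32 mm in diameter with a cork lid of 30 mm, 85 mm tall in all (cork the top 15 mm), 140 g. z along its axis. It stands to the left or the right in front of the cabinet.
- cup: Steel julep cup, 76 mm across, 95 mm high, bystander; origin under its foot.
- jug: Glass cocktail jug, 100 mm across, 170 mm high, handle to its +y; bystander; origin under its foot.
- bottle: Closed green glass bottle with swing-top clip, 72 mm across, 210 mm high; bystander; origin under its foot.
- shelf_lip (a point): Middle of the front edge of the shelf above the ledge (12 mm thick, at x 35, z 200 to 212 mm of the cabinet). Because of it, fingers reach the ledge only when tilted, about 40 deg from vertical, square to the slope.
Things that resemble listed ones, but are neither listed nor needed, are in the scene too. Of the things shaped like the part that bears tin_mid, the bare steel one is meant.

How it is judged:
On the way, in this order (a step that is already met when the one before it is completed fails the run):
1. the catch is pressed in by more than 4 mm (value of joint catch above 0.004 m).
2. the caddy has swung out (beyond 0.55 rad) (value of joint caddy above 0.55 rad), for 0.2 s.
3. the tin stands in the open caddy (beyond 0.45 rad), let go (value of joint caddy above 0.45 rad and contact force between the fingers and tin below 0.1 N and z of tin_mid in the frame of caddy_floor between 0.01 and 0.065 m and x of tin_mid in the frame of caddy_floor between -0.03 and 0.035 m and y of tin_mid in the frame of caddy_floor between -0.055 and 0.055 m), for 0.2 s.
At the end, for the whole second after the job is handed in: The caddy is shut and locked (tilt under 0.04 rad) with the catch sprung back out (under 2 mm), and the tin rests inside the caddy (its centre between the walls, 10 to 65 mm above the floor), at rest (value of joint caddy below 0.04 rad and value of joint catch below 0.002 m and z of tin_mid in the frame of caddy_floor between 0.01 and 0.065 m and x of tin_mid in the frame of caddy_floor between -0.03 and 0.035 m and y of tin_mid in the frame of caddy_floor between -0.055 and 0.055 m and linear speed of tin below 0.02 m/s); the robot touches nothing.
It fails at once if the cup, jug or bottle is moved by more than 30 mm (distance of any of cup, jug, bottle from where it was at the start of the episode above 0.03 m).
It fails at once if the cup, jug or bottle is tipped over (angle between any of cup, jug, bottle's own z axis and vertical above 0.5 rad).
It also fails if it takes over 58 s, if anything falls off the work surface, if the arm or the gripper's body presses on something with over 40 N, if the wrist force passes 120 N, or if a joint passes its speed limit or range.

## Working session

There is one attempt and no reset: what is moved stays moved. The work goes in short steps, Python scripts to look and compute and a tool call to move; the robot and the scene stay as the last step left them, time stands still between calls to the robot, and variables do not carry over. Pictures are saved under pics/ and viewed, at most 10 in all, crops included, and the job is handed in when it is done.

Besides the shell and the picture viewer there is one more tool, called after "Call:" as name(argument=value, ...) on one line, values as JSON. play_rows: Moves the arm, as the interface text tells. Its arguments: {"type":"object","properties":{"rows":{"type":"array"},"squeeze":{"type":"number"}},"required":["rows"]}

```bash
mkdir -p pics; ls; python3 - <<'E'
from cell import robot, optics
import cv2, numpy as np
s=robot.observe(); print({k:np.round(v,3) for k,v in s.items()})
for n in("side","top"):
    p,d=optics.read_camera(n); np.savez(f"{n}0.npz",p=p,d=d)
    cv2.imwrite(f"pics/{n}0.png",p[:,:,::-1]); print(n,optics.camera_model(n))
E
```

```text
pics
{'time': np.float64(0.0), 'qpos': array([ 1.151,  0.343,  1.525, -0.   ,  1.275, -0.146]), 'qvel': array([ 0.   , -0.001, -0.002, -0.   ,  0.001,  0.   ]), 'joint_efforts': array([ -0.   , -43.125, -24.422,   0.072,   0.056,  -0.   ]), 'tool_pos': array([0.142, 0.505, 0.243]), 'tool_rot': array([-3.14 , -0.   ,  2.868]), 'contact_force': array([ 1.328,  0.82 , -0.098]), 'torque': array([-0.02 ,  0.06 , -0.001]), 'grip_force': np.float64(0.0), 'opening': np.float64(0.092)}
side {'fx': 386.367738342516, 'fy': 386.367738342516, 'cx': 277.2325226725549, 'cy': 211.3293784873661, 'origin': array([-0.0404319 , -0.49772565,  0.73603743]), 'rotation': array([ 0.88679603,  0.00995634, -0.81469998])}
top {'fx': 530.4250528696855, 'fy': 530.4250528696855, 'cx': 276.99253344982674, 'cy': 205.90736525080715, 'origin': array([0.35594806, 0.01578794, 1.67639589]), 'rotation': array([ 0.1113493 , -0.01087933, -1.56659589])}
```

View pics/side0.png

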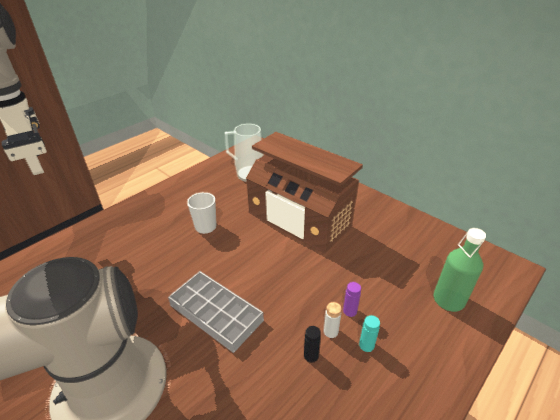

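View pics/top0.png

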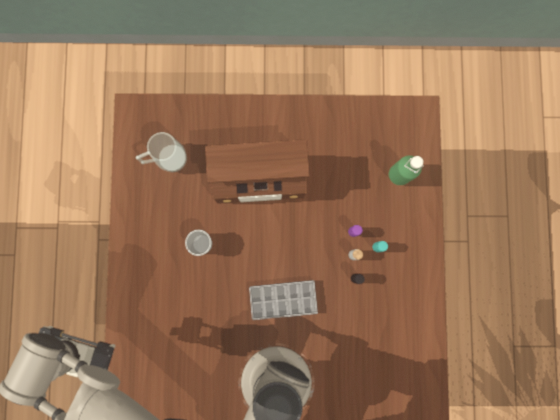

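```bash
cat > h.py <<'E'
import numpy as np, cv2
from scipy.spatial.transform import Rotation as R
from cell import robot, optics
def model(n):
    m=optics.camera_model(n); return m,R.from_euler('xyz',m['rotation']).as_matrix()
def cloud(n,d):
    m,r=model(n); v,u=np.indices(d.shape)
    c=np.stack([(u-m['cx'])/m['fx']*d,-(v-m['cy'])/m['fy']*d,-d],-1)
    w=c@r.T+m['origin']; w[d<=0]=np.nan; return w
def ray(n,u,v,z):
    m,r=model(n); k=r@np.array([(u-m['cx'])/m['fx'],-(v-m['cy'])/m['fy'],-1]); return m['origin']+k*(z-m['origin'][2])/k[2]
def proj(n,p):
    m,r=model(n); c=(np.asarray(p)-m['origin'])@r; return m['cx']-c[...,0]/c[...,2]*m['fx'], m['cy']+c[...,1]/c[...,2]*m['fy']
E
python3 - <<'E'
from h import *
T=np.load('top0.npz');S=np.load('side0.npz')
wt=cloud('top',T['d']);ws=cloud('side',S['d'])
print('table z top', np.nanmedian(wt[330:400,350:430,2]),np.nanstd(wt[330:400,350:430,2]),'side',np.nanmedian(ws[280:330,100:160,2]))
z=wt[...,2]; m=(np.abs(z-0.212)<0.012); m[:, :195]=0; m[:,320:]=0; m[:120]=0;m[210:]=0
P=wt[m][:,:2].astype(np.float32); r=cv2.minAreaRect(P); print('shelf',r,m.sum(),np.nanmedian(z[m])); print(cv2.boxPoints(r))
# caddy white in side
p=S['p'].astype(int); w=(p.min(-1)>190); w[:185]=0;w[245:]=0;w[:,:255]=0;w[:,315:]=0
Q=ws[w]; Q=Q[~np.isnan(Q[:,0])]; c=np.median(Q,0);_,sv,vt=np.linalg.svd(Q-Q.mean(0),full_matrices=False);print('caddy',c,vt[2],Q.min(0),Q.max(0),w.sum())
v,u=np.nonzero(w);b=cv2.boxPoints(cv2.minAreaRect(np.stack([u,v],1).astype(np.float32)));print(b)
# tins
for u,v in((356,254),(356,230),(380,246),(357,279)):print(u,v,ray('top',u,v,.085).round(3), wt[v,u].round(3))
print('side steel', ray('side',333,308,.085), ray('side',332,334,0))
for n,(u,v) in dict(cup=(199,243),jug=(167,152),bottle=(405,172)).items(): print(n,wt[v,u])
a=cv2.resize(S['p'][270:370,290:400],None,fx=4,fy=4,interpolation=2)
b=cv2.resize(S['p'][160:245,235:365],None,fx=3.4,fy=4.706,interpolation=2)[:400]
b=cv2.resize(b,(360,400))
cv2.imwrite('pics/crop1.png',np.hstack([a,b])[:,:,::-1])
E
```

```text
table z top 0.0014111528520516226 0.003860033446576625 side 0.23148070463454018
shelf ((0.6488621830940247, 0.05926475673913956), (0.10772662609815598, 0.28597190976142883), 3.7718260288238525) 3789 0.21346501074195445
[[ 0.58570945  0.19839768]
 [ 0.60452163 -0.08695478]
 [ 0.7120149  -0.07986817]
 [ 0.69320273  0.2054843 ]]
caddy [0.55908999 0.04744958 0.06563276] [0.99817485 0.05829607 0.01576493] [ 0.5518389  -0.01400145  0.00722794] [0.62418338 0.1147855  0.11403656] 1106
[[254.80005 214.40001]
 [267.20007 189.60002]
 [314.00006 213.00002]
 [301.60004 237.8    ]]
356 254 [ 0.39  -0.238  0.085] [ 0.39  -0.238  0.086]
356 230 [ 0.462 -0.239  0.085] [ 0.463 -0.239  0.081]
380 246 [ 0.415 -0.31   0.085] [ 0.415 -0.311  0.083]
357 279 [ 0.316 -0.24   0.085] [ 0.316 -0.24   0.088]
side steel [ 0.38631093 -0.24252719  0.085     ] [ 0.38574776 -0.24883906  0.        ]
cup [0.42443289 0.2431905  0.00287565]
jug [0.7141257  0.35067791 0.00713775]
bottle [ 0.629429   -0.37537608  0.1447953 ]
```

View pics/crop1.png

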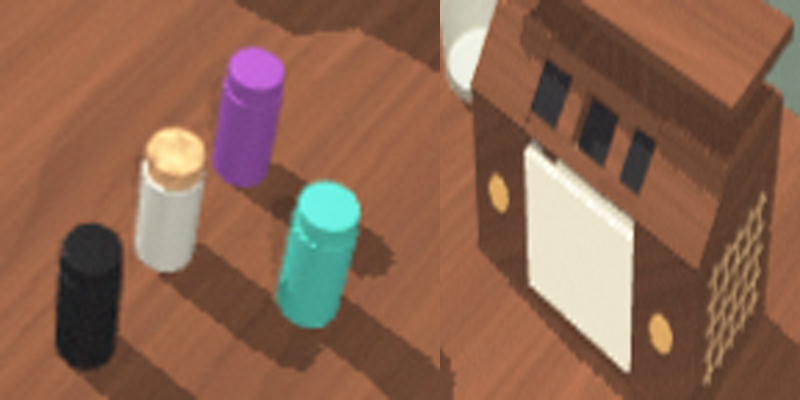

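The crop shows four tins of one shape: black (312,344), steel with a cork lid (333,320), purple (352,300) and teal (370,333), in side-view pixels. Only (333,320) is bare steel with cork, so that is the one meant; in the top view it is at (356,254). The ledge shows three dark panels. Next I set up the cabinet frame, the panel positions and a move helper.

```bash
cat >> h.py <<'E'
A=np.array
YAW=0.063; O=A([0.560,0.052,0.0]); C=R.from_euler('z',YAW)
def cab(p): return O+C.apply(A(p)/1000.)          # mm in cabinet frame -> world
def tocab(w): return C.inv().apply(A(w)-O)*1000
def tilt(a,roll=0):  # tool z = (sin a,0,-cos a), y = +cab y, then roll about tool x
    z=A([np.sin(a),0,-np.cos(a)]); y=A([0,1,0]); 
    return C*R.from_matrix(np.stack([np.cross(y,z),y,z],1))*R.from_rotvec([roll,0,0])
def rel(p,r):
    s=robot.observe(); r0=R.from_euler('xyz',s['tool_rot'])
    t=r0.inv().apply(A(p)-s['tool_pos'])*100; w=(r0.inv()*r).as_rotvec()
    print('shift cm',t.round(2),'rot',w.round(3),'len mm',np.linalg.norm(t)*10//1,'ang',np.linalg.norm(w).round(2)); return t,w
def st():
    s=robot.observe(); r=R.from_euler('xyz',s['tool_rot'])
    print('t',round(float(s['time']),2),'tcp cab mm',tocab(s['tool_pos']).round(1),'F cab',C.inv().apply(s['contact_force']).round(1),'open',round(float(s['opening'])*1000,1),'grip',s['grip_force'].round(1),'q',s['qpos'].round(2))
    return s,r
E
python3 - <<'E'
from h import *
n=A([-np.sin(.7),0,np.cos(.7)]); 
for nm in('side','top'):
    p=np.load(nm+'0.npz')['p'].astype(int); m=(p.max(-1)<65).astype(np.uint8)
    mm=np.zeros_like(m); 
    if nm=='side': mm[168:205,260:320]=1
    else: mm[178:196,232:288]=1
    k,l,s_,c=cv2.connectedComponentsWithStats(m*mm)
    M,r=model(nm); o=cab([0,0,125]); nw=C.apply(n)
    for i in range(1,k):
        if s_[i,4]<15: continue
        v,u=np.nonzero(l==i)
        d=np.stack([(u-M['cx'])/M['fx'],-(v-M['cy'])/M['fy'],-np.ones(len(u))],1)@r.T
        w=M['origin']+d*(((o-M['origin'])@nw)/(d@nw))[:,None]
        q=tocab(w); print(nm,c[i].round(),s_[i,4],'cab mean',q.mean(0).round(1),'y',np.percentile(q[:,1],[2,98]).round(1))
# caddy corner y extents in the cabinet frame by ray onto face
p=np.load('side0.npz')['p'].astype(int); w=(p.min(-1)>190); v,u=np.nonzero(w[185:245,255:315]);u+=255;v+=185
M,r=model('side'); d=np.stack([(u-M['cx'])/M['fx'],-(v-M['cy'])/M['fy'],-np.ones(len(u))],1)@r.T
nw=C.apply([1,0,0]); q=tocab(M['origin']+d*(((O-M['origin'])@nw)/(d@nw))[:,None]); print('caddy',np.percentile(q,[1,99],axis=0).round(1))
print('A hover', end=' '); rel(cab([-60,0,260]),tilt(.7))
E
```

```text
side [275. 179.] 103 cab mean [ 22.6  50.9 144.1] y [37.3 65. ]
side [291. 187.] 109 cab mean [ 22.   -6.9 143.5] y [-20.9   6.7]
side [306. 193.] 79 cab mean [ 23.  -53.3 144.4] y [-62.3 -44.1]
top [260. 185.] 54 cab mean [ 27.4  -3.  148. ] y [-18.8  10.6]
top [277. 184.] 27 cab mean [ 26.8 -54.3 147.6] y [-61.2 -48. ]
top [242. 187.] 44 cab mean [ 25.9  49.7 146.8] y [39.3 61.2]
caddy [[ -0.  -63.7  10.3]
 [  0.   62.  115.5]]
A hover shift cm [-46.85 -34.3   -1.65] rot [-0.119 -0.694 -0.323] len mm 580.0 ang 0.77
```

Panels are centred at about y = +51, -7 and -65 mm, the last partly hidden by the cheek. Only the one near -7 mm lies within ±35 mm. I'll feel for it with one lowered finger, starting on plain oak at y ≈ +28.

Call:
play_rows(rows=[[-46.8,-34.3,-1.6,-0.119,-0.694,-0.323,0.87],[-46.8,-34.3,-1.6,-0.119,-0.694,-0.323,0.87],[-46.8,-34.3,-1.6,-0.119,-0.694,-0.323,0.87],[-46.8,-34.3,-1.6,-0.119,-0.694,-0.323,0.87],[-46.8,-34.3,-1.6,-0.119,-0.694,-0.323,0.87],[-46.8,-34.3,-1.6,-0.119,-0.694,-0.323,0.87],[-46.8,-34.3,-1.6,-0.119,-0.694,-0.323,0.87],[-46.8,-34.3,-1.6,-0.119,-0.694,-0.323,0.87],[-46.8,-34.3,-1.6,-0.119,-0.694,-0.323,0.87],[-46.8,-34.3,-1.6,-0.119,-0.694,-0.323,0.87],[-46.8,-34.3,-1.6,-0.119,-0.694,-0.323,0.87],[-46.8,-34.3,-1.6,-0.119,-0.694,-0.323,0.87],[-46.8,-34.3,-1.6,-0.119,-0.694,-0.323,0.87],[-46.8,-34.3,-1.6,-0.119,-0.694,-0.323,0.87],[-46.8,-34.3,-1.6,-0.119,-0.694,-0.323,0.87],[-46.8,-34.3,-1.6,-0.119,-0.694,-0.323,0.87]])

```text
time: 1.7
tool_pos: [0.5013, 0.0463, 0.26]
tool_rot: [3.141, 0.702, -3.083]
contact_force: [-0.6, 1.2, -0.2]
opening: 0.0799
grip_force: 0.0
```

```bash
cat >> h.py <<'E'
def legpose(y,h,roll=.25,g=80,up=0):  # low finger's outer corner at ledge y, height h mm over surface, up = mm up the slope from mid
    r=tilt(.7,roll); tip=A([0,g/2+19,17])/1000
    n=A([-np.sin(.7),0,np.cos(.7)]); s=A([np.cos(.7),0,np.sin(.7)])
    return cab(A([23,y,144.5])+n*h+s*up)-r.apply(tip), r
E
python3 - <<'E'
from h import *
st(); rel(*legpose(28,60)); rel(*legpose(28,8))
p,d=optics.read_camera('side'); cv2.imwrite('pics/side1.png',p[:,:,::-1])
E
```

```text
Traceback (most recent call last):
  File "h.py", line 27, in st
    print('t',round(float(s['time']),2),'tcp cab mm',tocab(s['tool_pos']).round(1),'F cab',C.inv().apply(s['contact_force']).round(1),'open',round(float(s['opening'])*1000,1),'grip',s['grip_force'].round(1),'q',s['qpos'].round(2))
                                                                                                                                                                                      ^^^^^^^^^^^^^^^^^^^^^
AttributeError: 'float' object has no attribute 'round'
```

```bash
sed -i "s/s\['grip_force'\].round(1)/round(float(s['grip_force']),1)/" h.py
python3 - <<'E'
from h import *
st(); rel(*legpose(28,60)); rel(*legpose(28,8))
p,d=optics.read_camera('side'); cv2.imwrite('pics/side1.png',p[:,:,::-1])
E
```

```text
t 1.7 tcp cab mm [-58.9  -2.  260. ] F cab [-0.5  1.2 -0.2] open 79.9 grip 0.0 q [-0.14  0.    2.12  0.38  0.35 -2.08]
shift cm [ 1.18 -2.3   5.01] rot [ 0.248  0.002 -0.003] len mm 56.0 ang 0.25
shift cm [ 1.19 -2.29 10.21] rot [ 0.248  0.002 -0.003] len mm 105.0 ang 0.25
```

View pics/side1.png

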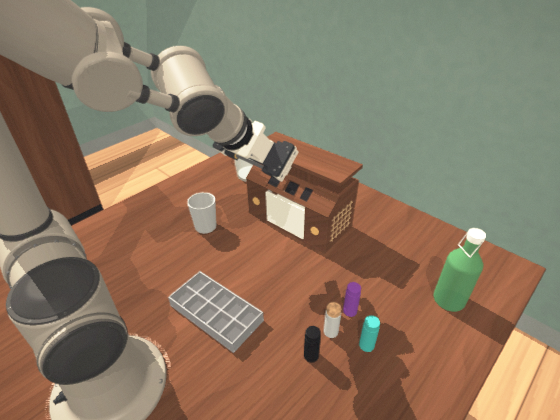

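The arm is above the cabinet with the gripper at about (280,155), square to the ledge, and nothing has been disturbed. Next I go down in stages with the roll.

Call:
play_rows(rows=[[0.6,-1.2,2,0.124,0,0,0.87],[1.2,-2.3,4,0.248,0,0,0.87],[1.2,-2.3,7,0.248,0,0,0.87],[1.2,-2.3,9,0.248,0,0,0.87],[1.2,-2.3,9.8,0.248,0,0,0.87],[1.2,-2.3,9.8,0.248,0,0,0.87]])

```text
time: 2.35
tool_pos: [0.543, 0.0293, 0.2026]
tool_rot: [-2.915, 0.662, -3.092]
contact_force: [0.1, -0.6, 1.1]
opening: 0.0799
grip_force: 0.0
```

```bash
python3 - <<'E'
from h import *
s,r=st(); print((tilt(.7,.25).inv()*r).as_rotvec()); rel(*legpose(28,0))
E
```

```text
t 2.35 tcp cab mm [-18.4 -21.6 202.6] F cab [ 0.  -0.6  1.1] open 79.9 grip 0.0 q [ 0.03  0.21  2.07 -0.86  0.29 -0.75]
[-0.01444681  0.03976099  0.00121149]
shift cm [0.42 0.6  3.99] rot [ 0.014 -0.04  -0.001] len mm 40.0 ang 0.04
```

Call:
play_rows(rows=[[0.4,0.6,1.5,0.014,-0.04,0,0.87],[0.4,0.6,3,0.014,-0.04,0,0.87],[0.4,0.6,3,0.014,-0.04,0,0.87],[0.4,0.6,3,0.014,-0.04,0,0.87],[0.4,0.6,3,0.014,-0.04,0,0.87]])

```text
time: 2.85
tool_pos: [0.5633, 0.0307, 0.1932]
tool_rot: [-2.898, 0.673, -3.087]
contact_force: [-0.3, -0.2, -0.3]
opening: 0.0797
grip_force: 0.0
```

```bash
python3 - <<'E'
from h import *
s,r=st(); print((tilt(.7,.25).inv()*r).as_rotvec()); rel(*legpose(28,0))
E
```

```text
t 2.85 tcp cab mm [  1.9 -21.4 193.2] F cab [-0.3 -0.2 -0.3] open 79.7 grip 0.0 q [ 0.04  0.26  2.05 -1.    0.28 -0.6 ]
[-1.36229502e-03  2.75015860e-02 -3.02535757e-05]
shift cm [1.47 0.15 2.04] rot [ 0.001 -0.028  0.   ] len mm 25.0 ang 0.03
```

Joints 4 and 5 are at their limits with this roll direction. I'll mirror it and lower the right finger instead.

```bash
cat >> h.py <<'E'
def legR(y,h,roll=-.25,g=80,up=0):
    r=tilt(.7,roll); tip=A([0,-(g/2+19),17])/1000
    n=A([-np.sin(.7),0,np.cos(.7)]); s=A([np.cos(.7),0,np.sin(.7)])
    return cab(A([23,y,144.5])+n*h+s*up)-r.apply(tip), r
E
python3 - <<'E'
from h import *
rel(cab([-60,0,260]),tilt(.7)); rel(*legR(24,40)); rel(*legR(24,8))
E
```

```text
shift cm [ 0.69 -0.16 -9.33] rot [-0.249 -0.027 -0.003] len mm 93.0 ang 0.25
shift cm [ 1.64  9.04 -4.34] rot [-0.499 -0.027 -0.007] len mm 101.0 ang 0.5
shift cm [ 1.56  9.83 -1.24] rot [-0.499 -0.027 -0.007] len mm 100.0 ang 0.5
```

Call:
play_rows(rows=[[0.7,0,-4,-0.05,0,0,0.87],[0.7,2,-8,-0.15,-0.02,0,0.87],[0.7,4,-9,-0.25,-0.02,0,0.87],[1.2,7,-8,-0.35,-0.02,0,0.87],[1.6,9,-6,-0.5,-0.027,-0.007,0.87],[1.6,9,-4.3,-0.5,-0.027,-0.007,0.87],[1.6,9,-4.3,-0.5,-0.027,-0.007,0.87],[1.6,9,-4.3,-0.5,-0.027,-0.007,0.87],[1.6,9,-4.3,-0.5,-0.027,-0.007,0.87],[1.6,9,-4.3,-0.5,-0.027,-0.007,0.87]])

```text
time: 3.85
tool_pos: [0.529, 0.1268, 0.1977]
tool_rot: [2.907, 0.683, -3.074]
contact_force: [-0.4, 0.1, 0.2]
opening: 0.0798
grip_force: 0.0
```

```bash
python3 - <<'E'
from h import *
s,r=st(); print((tilt(.7,-.25).inv()*r).as_rotvec()); rel(*legR(24,8))
E
```

```text
t 3.85 tcp cab mm [-26.3  76.6 197.7] F cab [-0.4  0.1  0.2] open 79.8 grip 0.0 q [-0.09  0.2   2.13  1.12  0.37 -2.79]
[0.01206862 0.01751527 0.0007658 ]
shift cm [-0.4  -0.75  3.25] rot [-0.012 -0.018 -0.001] len mm 33.0 ang 0.02
```

Call:
play_rows(rows=[[-0.2,-0.4,1.5,-0.012,-0.018,0,0.87],[-0.4,-0.75,2.5,-0.012,-0.018,0,0.87],[-0.4,-0.75,3.2,-0.012,-0.018,0,0.87],[-0.4,-0.75,3.2,-0.012,-0.018,0,0.87],[-0.4,-0.75,3.2,-0.012,-0.018,0,0.87]])

```text
time: 4.35
tool_pos: [0.5526, 0.1284, 0.1746]
tool_rot: [2.891, 0.698, -3.081]
contact_force: [0.7, 0.1, 0.7]
opening: 0.08
grip_force: 0.0
```

```bash
python3 - <<'E'
from h import *
s,r=st(); print((tilt(.7,-.25).inv()*r).as_rotvec()); rel(*legR(24,0)); rel(*legR(-13,0))
p,d=optics.read_camera('side'); cv2.imwrite('pics/side2.png',cv2.resize(p[120:250,200:380],None,fx=4,fy=4)[:,:,::-1])
n=A([-np.sin(.7),0,np.cos(.7)]); print('cab axes in tool: n',(r.inv()*C).apply(n).round(3),'y',(r.inv()*C).apply([0,1,0]).round(3))
E
```

```text
t 4.35 tcp cab mm [ -2.6  76.8 174.6] F cab [0.7 0.1 0.7] open 80.0 grip 0.0 q [-0.09  0.28  2.11  1.35  0.36 -3.03]
[0.0015466  0.00104352 0.00250194]
shift cm [-0.02 -0.19  0.83] rot [-0.002 -0.001 -0.003] len mm 8.0 ang 0.0
shift cm [-0.03 -3.78 -0.08] rot [-0.002 -0.001 -0.003] len mm 37.0 ang 0.0
cab axes in tool: n [ 0.002  0.246 -0.969] y [0.002 0.969 0.246]
```

View pics/side2.png

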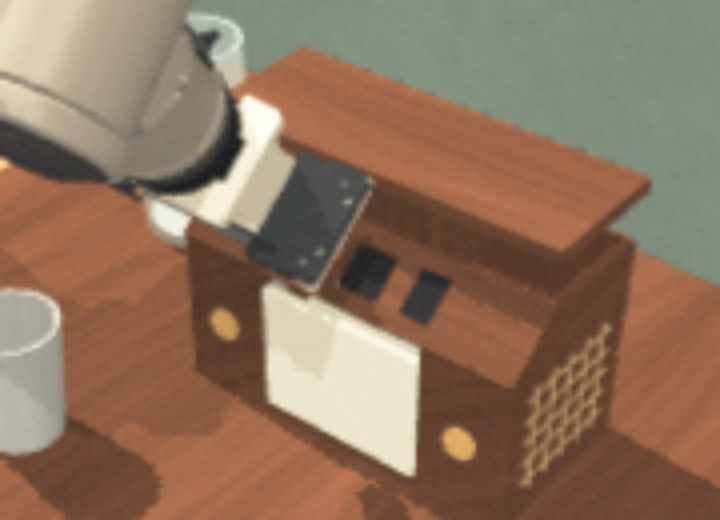

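The picture shows the gripper tilted at the ledge, with the middle panel at crop (368,272) just to its right. Now I go down to touch, then slide right.

Call:
play_rows(rows=[[0,-0.1,0.4,0,0,0,0.87],[0,-0.17,0.68,0,0,0,0.87],[0,-0.2,0.8,0,0,0,0.87],[0,-0.23,0.92,0,0,0,0.87]])

```text
time: 4.8
tool_pos: [0.559, 0.129, 0.1669]
tool_rot: [2.89, 0.698, -3.083]
contact_force: [0.1, 1.2, 0.0]
opening: 0.0797
grip_force: 0.0
```

```bash
python3 - <<'E'
from h import *
s,r=st(); rel(*legR(24,0))
E
```

```text
t 4.8 tcp cab mm [  3.9  76.9 166.9] F cab [0.2 1.2 0. ] open 79.7 grip 0.0 q [-0.09  0.31  2.11  1.4   0.35 -3.08]
shift cm [-0.02  0.04 -0.16] rot [-0.001 -0.001 -0.004] len mm 1.0 ang 0.0
```

Joint 6 is close to its limit, so I back off and turn the tool half a turn about z. The grasp stays the same.

Call:
play_rows(rows=[[0,0.8,-3,0,0,0,0.87],[0,1.5,-6,0,0,0,0.87],[0,1.5,-6,0,0,0.15,0.87],[0,1.5,-6,0,0,0.3,0.87],[0,1.5,-6,0,0,0.45,0.87],[0,1.5,-6,0,0,0.6,0.87],[0,1.5,-6,0,0,0.75,0.87],[0,1.5,-6,0,0,0.9,0.87],[0,1.5,-6,0,0,1.05,0.87],[0,1.5,-6,0,0,1.2,0.87],[0,1.5,-6,0,0,1.35,0.87],[0,1.5,-6,0,0,1.5,0.87]])

```text
time: 6.0
tool_pos: [0.5193, 0.1263, 0.2144]
tool_rot: [2.42, -0.15, 1.842]
contact_force: [-0.0, 0.9, 0.2]
opening: 0.0803
grip_force: 0.0
```

```bash
cat >> h.py <<'E'
FL=R.from_rotvec([0,0,np.pi])
def legF(y,h,**k): p,r=legR(y,h,**k); return p,r*FL
def tiltF(a,roll=0): return tilt(a,roll)*FL
E
python3 - <<'E'
from h import *
s,r=st(); rel(*legF(24,50))
E
```

```text
t 6.0 tcp cab mm [-36.   76.7 214.4] F cab [0.1 0.9 0.2] open 80.3 grip 0.0 q [-0.11  0.15  2.14  1.1   0.4  -1.26]
shift cm [-0.23 -0.    1.01] rot [0.    0.002 1.631] len mm 10.0 ang 1.63
```

Call:
play_rows(rows=[[0,0,0,0,0,0.15,0.87],[0,0,0,0,0,0.3,0.87],[0,0,0,0,0,0.45,0.87],[0,0,0,0,0,0.6,0.87],[0,0,0,0,0,0.75,0.87],[0,0,0,0,0,0.9,0.87],[0,0,0,0,0,1.05,0.87],[0,0,0,0,0,1.2,0.87],[0,0,0,0,0,1.35,0.87],[0,0,0,0,0,1.5,0.87],[-0.2,0,1,0,0,1.63,0.87],[-0.2,0,2,0,0,1.63,0.87],[-0.2,0,4,0,0,1.63,0.87],[-0.2,0,5,0,0,1.63,0.87],[-0.2,0,5,0,0,1.63,0.87]])

```text
time: 7.5
tool_pos: [0.5502, 0.1389, 0.1758]
tool_rot: [-2.899, -0.699, 0.073]
contact_force: [-0.0, 0.1, 0.6]
opening: 0.0799
grip_force: 0.0
```

```bash
python3 - <<'E'
from h import *
s,r=st(); rel(*legF(24,0));rel(*legF(24,-4));rel(*legF(-13,-4))
E
```

```text
t 7.5 tcp cab mm [ -4.3  87.3 175.8] F cab [0.  0.1 0.6] open 79.9 grip 0.0 q [-0.06  0.28  2.11  1.34  0.34  0.13]
shift cm [0.06 1.27 0.76] rot [0.001 0.003 0.007] len mm 14.0 ang 0.01
shift cm [0.06 1.36 1.15] rot [0.001 0.003 0.007] len mm 17.0 ang 0.01
shift cm [0.03 4.95 0.24] rot [0.001 0.003 0.007] len mm 49.0 ang 0.01
```

Call:
play_rows(rows=[[0.06,1.27,0.5,0,0,0,0.87],[0.06,1.27,0.76,0,0,0,0.87],[0.06,1.3,0.9,0,0,0,0.87],[0.06,1.32,1.0,0,0,0,0.87],[0.06,1.34,1.1,0,0,0,0.87],[0.06,1.34,1.1,0,0,0,0.87]])

```text
time: 8.1
tool_pos: [0.5603, 0.1292, 0.1669]
tool_rot: [-2.899, -0.701, 0.073]
contact_force: [0.7, 0.0, 0.1]
opening: 0.0798
grip_force: 0.0
```

```bash
python3 - <<'E'
from h import *
s,r=st(); rel(*legF(24,0));rel(*legF(24,-8))
E
```

```text
t 8.1 tcp cab mm [  5.1  77.  166.9] F cab [ 0.7 -0.   0.1] open 79.8 grip 0.0 q [-0.09  0.31  2.1   1.39  0.35  0.06]
shift cm [-0.08 -0.05 -0.23] rot [0.001 0.001 0.008] len mm 2.0 ang 0.01
shift cm [-0.08  0.14  0.54] rot [0.001 0.001 0.008] len mm 5.0 ang 0.01
```

Call:
play_rows(rows=[[-0.05,0.03,0.1,0,0,0,0.87],[-0.08,0.05,0.2,0,0,0,0.87],[-0.08,0.07,0.3,0,0,0,0.87],[-0.08,0.1,0.4,0,0,0,0.87]])

```text
time: 8.5
tool_pos: [0.5612, 0.1293, 0.1655]
tool_rot: [-2.9, -0.704, 0.073]
contact_force: [-42.4, -8.7, 44.7]
opening: 0.0799
grip_force: 30.9
```

```bash
python3 - <<'E'
from h import *
s,r=st(); rel(*legF(24,0))
p,d=optics.read_camera('side'); cv2.imwrite('pics/side3.png',cv2.resize(p[150:230,240:340],None,fx=7,fy=7,interpolation=2)[:,:,::-1])
E
```

```text
t 8.5 tcp cab mm [  6.1  77.  165.5] F cab [-42.9  -6.   44.7] open 79.9 grip 30.9 q [-0.09  0.32  2.11  1.42  0.35  0.03]
shift cm [-0.06 -0.09 -0.4 ] rot [ 0.001 -0.002  0.009] len mm 4.0 ang 0.01
```

View pics/side3.png

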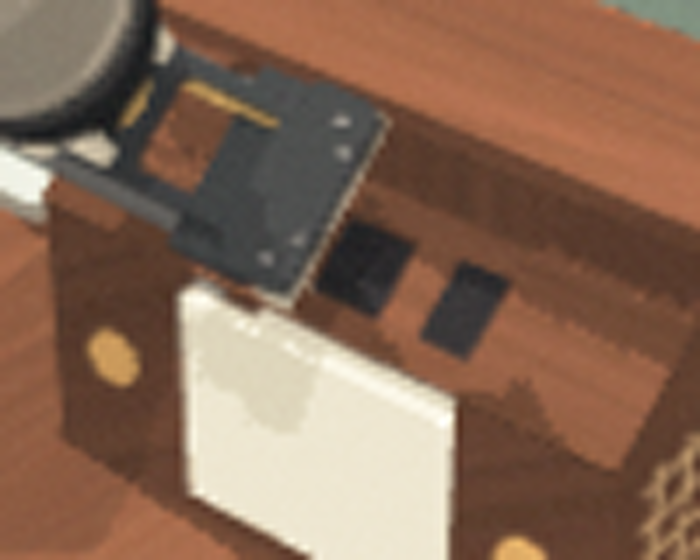

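The finger met the ledge about 3 mm deeper than I estimated, and the contact is stiff. I ease off to a light touch and slide right.

Call:
play_rows(rows=[[0.0,-0.05,-0.22,0,0,0,0.87],[0.0,-0.05,-0.22,0,0,0,0.87]])

```text
time: 8.75
tool_pos: [0.5608, 0.1291, 0.1659]
tool_rot: [-2.899, -0.703, 0.073]
contact_force: [-10.8, -2.2, 12.7]
opening: 0.0801
grip_force: 8.4
```

```bash
python3 - <<'E'
from h import *
s,r=st(); rel(*legF(24,0))
E
```

```text
t 8.75 tcp cab mm [  5.6  76.9 165.9] F cab [-10.9  -1.5  12.7] open 80.1 grip 8.4 q [-0.09  0.31  2.11  1.41  0.35  0.04]
shift cm [-0.05 -0.09 -0.34] rot [ 0.001 -0.001  0.008] len mm 3.0 ang 0.01
```

Call:
play_rows(rows=[[0.0,-0.01,-0.04,0,0,0,0.87],[0.0,0.18,-0.09,0,0,0,0.87],[0.0,0.37,-0.14,0,0,0,0.87],[0.0,0.57,-0.19,0,0,0,0.87]])

```text
time: 9.15
tool_pos: [0.5606, 0.125, 0.1659]
tool_rot: [-2.895, -0.702, 0.075]
contact_force: [-5.7, 6.0, 8.1]
opening: 0.08
grip_force: 4.8
```

Call:
play_rows(rows=[[0.0,0.19,-0.05,0,0,0,0.87],[0.0,0.39,-0.1,0,0,0,0.87],[0.0,0.58,-0.15,0,0,0,0.87]])

```text
time: 9.45
tool_pos: [0.5608, 0.1191, 0.1658]
tool_rot: [-2.895, -0.701, 0.075]
contact_force: [-5.4, 7.9, 8.0]
opening: 0.0803
grip_force: 4.6
```

Call:
play_rows(rows=[[0.0,0.19,-0.05,0,0,0,0.87],[0.0,0.39,-0.1,0,0,0,0.87],[0.0,0.58,-0.15,0,0,0,0.87]])

```text
time: 9.75
tool_pos: [0.5612, 0.1131, 0.1657]
tool_rot: [-2.895, -0.701, 0.075]
contact_force: [-5.4, 6.7, 6.9]
opening: 0.0798
grip_force: 4.5
```

```bash
python3 - <<'E'
from h import *
s,r=st(); rel(*legF(24,-3.5)); rel(*legF(-13,-3.5))
E
```

```text
t 9.75 tcp cab mm [  5.   60.9 165.7] F cab [-5.   7.1  6.9] open 79.8 grip 4.5 q [-0.13  0.31  2.11  1.39  0.38  0.03]
shift cm [ 0.02 -1.55  0.43] rot [-0.004  0.001  0.009] len mm 16.0 ang 0.01
shift cm [-0.01  2.03 -0.5 ] rot [-0.004  0.001  0.009] len mm 20.0 ang 0.01
```

Call:
play_rows(rows=[[0.0,0.19,-0.05,0,0,0,0.87],[0.0,0.39,-0.1,0,0,0,0.87],[0.0,0.58,-0.15,0,0,0,0.87]])

```text
time: 10.05
tool_pos: [0.5616, 0.107, 0.1657]
tool_rot: [-2.896, -0.701, 0.074]
contact_force: [-4.8, 5.5, 7.4]
opening: 0.0803
grip_force: 4.3
```

Call:
play_rows(rows=[[0.0,0.19,-0.05,0,0,0,0.87],[0.0,0.39,-0.1,0,0,0,0.87],[0.0,0.58,-0.15,0,0,0,0.87]])

```text
time: 10.35
tool_pos: [0.5628, 0.0987, 0.1652]
tool_rot: [-2.9, -0.701, 0.073]
contact_force: [0.5, -0.2, -0.8]
opening: 0.0797
grip_force: 0.0
```

```bash
python3 - <<'E'
from h import *
s,r=st(); rel(*legF(-13,-3.5)); 
E
```

```text
t 10.35 tcp cab mm [  5.7  46.4 165.2] F cab [ 0.5 -0.2 -0.8] open 79.7 grip 0.0 q [-0.17  0.31  2.11  1.37  0.4   0.02]
shift cm [-0.02  0.61 -0.22] rot [0.002 0.001 0.007] len mm 6.0 ang 0.01
```

The force vanished between two readings, so the fingertip has dropped into the middle recess. Contact ended about 10 mm later than a 19 mm thick finger would give, so the tip is about 9 mm thick. For clearance I open fully, roll a bit more, centre the finger and then press.

```bash
python3 - <<'E'
from h import *
k=dict(roll=-.32,g=72)
for h in(3,-10,-17,-21): rel(*legF(-4,h,**k))
E
```

```text
shift cm [-0.01  0.11 -1.01] rot [0.072 0.001 0.007] len mm 10.0 ang 0.07
shift cm [-0.01  0.43  0.25] rot [0.072 0.001 0.007] len mm 5.0 ang 0.07
shift cm [-0.02  0.6   0.93] rot [0.072 0.001 0.007] len mm 11.0 ang 0.07
shift cm [-0.02  0.7   1.32] rot [0.072 0.001 0.007] len mm 14.0 ang 0.07
```

Call:
play_rows(rows=[[0,0.1,-0.8,0.036,0,0,1],[0,0.1,-1.0,0.072,0,0,1],[0,0.1,-1.0,0.072,0,0.007,1],[0,0.25,-0.5,0.072,0,0.007,1],[0,0.35,0,0.072,0,0.007,1],[0,0.43,0.25,0.072,0,0.007,1],[0,0.43,0.25,0.072,0,0.007,1]])

```text
time: 11.05
tool_pos: [0.5651, 0.096, 0.1621]
tool_rot: [-2.822, -0.698, 0.064]
contact_force: [-0.3, 0.3, 0.0]
opening: 0.0916
grip_force: 0.0
```

```bash
python3 - <<'E'
from h import *
st()
k=dict(roll=-.32,g=72)
for h in(-17,-21): rel(*legF(-4,h,**k))
E
```

```text
t 11.05 tcp cab mm [  7.9  43.6 162.1] F cab [-0.3  0.3  0. ] open 91.6 grip 0.0 q [-0.22  0.34  2.09  1.37  0.51 -0.02]
shift cm [0.02 0.28 0.62] rot [-0.001  0.002  0.   ] len mm 6.0 ang 0.0
shift cm [0.02 0.41 1.  ] rot [-0.001  0.002  0.   ] len mm 10.0 ang 0.0
```

Call:
play_rows(rows=[[0,0.12,0.3,0,0,0,1],[0,0.25,0.6,0,0,0,1],[0,0.32,0.75,0,0,0,1],[0,0.35,0.85,0,0,0,1]])

```text
time: 11.45
tool_pos: [0.5712, 0.0954, 0.1556]
tool_rot: [-2.822, -0.699, 0.064]
contact_force: [-0.3, 0.4, 0.4]
opening: 0.0921
grip_force: 0.3
```

```bash
python3 - <<'E'
from h import *
st()
k=dict(roll=-.32,g=72)
for h in(-17,-21): rel(*legF(-4,h,**k))
p,d=optics.read_camera('side'); p=p.astype(int); print('white',(p[170:260,230:330].min(-1)>190).sum())
E
```

```text
t 11.45 tcp cab mm [ 13.9  42.6 155.6] F cab [-0.2  0.4  0.4] open 92.1 grip 0.3 q [-0.22  0.36  2.09  1.4   0.5  -0.05]
shift cm [-0.02 -0.09 -0.19] rot [-0.001  0.001  0.   ] len mm 2.0 ang 0.0
shift cm [-0.02  0.04  0.19] rot [-0.001  0.001  0.   ] len mm 1.0 ang 0.0
white 626
```

Call:
play_rows(rows=[[0,0.06,0.15,0,0,0,1],[0,0.1,0.3,0,0,0,1],[0,0.1,0.3,0,0,0,1]])

```text
time: 11.8
tool_pos: [0.5731, 0.0954, 0.1533]
tool_rot: [-2.822, -0.699, 0.064]
contact_force: [-1.9, -0.4, 2.3]
opening: 0.092
grip_force: 1.6
```

Call:
play_rows(rows=[[0,0.04,0.1,0,0,0,1],[0,0.07,0.2,0,0,0,1],[0,0.07,0.2,0,0,0,1]])

```text
time: 12.1
tool_pos: [0.5738, 0.0955, 0.1524]
tool_rot: [-2.822, -0.7, 0.064]
contact_force: [-16.1, -2.8, 14.4]
opening: 0.0919
grip_force: 10.9
```

```bash
python3 - <<'E'
from h import *
st()
p,d=optics.read_camera('side'); cv2.imwrite('pics/side4.png',cv2.resize(p[140:260,220:370],None,fx=4,fy=4,interpolation=2)[:,:,::-1]); p=p.astype(int); print('white',(p[170:260,230:330].min(-1)>190).sum())
E
```

```text
t 12.1 tcp cab mm [ 16.5  42.5 152.4] F cab [-16.2  -1.8  14.4] open 91.9 grip 10.9 q [-0.22  0.37  2.08  1.41  0.5  -0.07]
white 764
```

The spring force reached about 3 N and then hit a hard stop at 21 N, so the catch is fully home. I retreat and check the caddy.

Call:
play_rows(rows=[[0,-0.4,-1,0,0,0,1],[0,-1,-3,0,0,0,1],[0,-1,-6,0,0,0,1],[0,-1,-10,-0.15,0,0,1],[0,-1,-13,-0.32,0,0,1],[0,-1,-13,-0.32,0,0,0.6]])

```text
time: 12.75
tool_pos: [0.4977, 0.0632, 0.2342]
tool_rot: [-3.061, -0.669, 0.067]
contact_force: [-1.1, -1.0, -1.6]
opening: 0.0874
grip_force: 0.0
```

```bash
python3 - <<'E'
from h import *
st()
p,d=optics.read_camera('side'); cv2.imwrite('pics/side5.png',cv2.resize(p[140:260,220:370],None,fx=4,fy=4,interpolation=2)[:,:,::-1])
w=cloud('side',d); m=(p.astype(int).min(-1)>185); m[:150]=0;m[260:]=0;m[:,:245]=0;m[:,340:]=0
q=tocab(w[m]); print('white pts',np.nanpercentile(q,[2,50,98],axis=0).round(1))
# tin refined
P=np.load('top0.npz')['d']; 
for n in('side',):
    W=cloud(n,d); g=(np.hypot(W[...,0]-.388,W[...,1]+.241)<.025)&(W[...,2]>.078)&(W[...,2]<.1); print('tin top',np.nanmean(W[g],0),g.sum())
W=cloud('top',P); g=(np.hypot(W[...,0]-.388,W[...,1]+.241)<.025)&(W[...,2]>.07)&(W[...,2]<.1); print('tin top',np.nanmean(W[g],0),g.sum())
rot=C*R.from_matrix(np.diag([1,-1,-1.])); rel([.388,-.24,.16],rot)
rel([.388,-.24,.16],R.from_matrix(np.diag([1,-1,-1.])))
E
```

```text
t 12.75 tcp cab mm [-61.4  15.1 234.2] F cab [-1.2 -0.9 -1.6] open 87.4 grip 0.0 q [-0.16  0.05  2.15  0.64  0.38  0.79]
white pts [[-56.9 -65.2  22.5]
 [ 12.   14.4  50.6]
 [ 49.9  71.6 102.2]]
tin top [ 0.38726982 -0.24381989  0.08362194] 156
tin top [ 0.391833   -0.23935781  0.08563491] 86
shift cm [-14.69  29.3   -4.46] rot [-0.077 -0.668  0.028] len mm 330.0 ang 0.67
shift cm [-14.69  29.3   -4.46] rot [-0.098 -0.665  0.089] len mm 330.0 ang 0.68
```

View pics/side5.png

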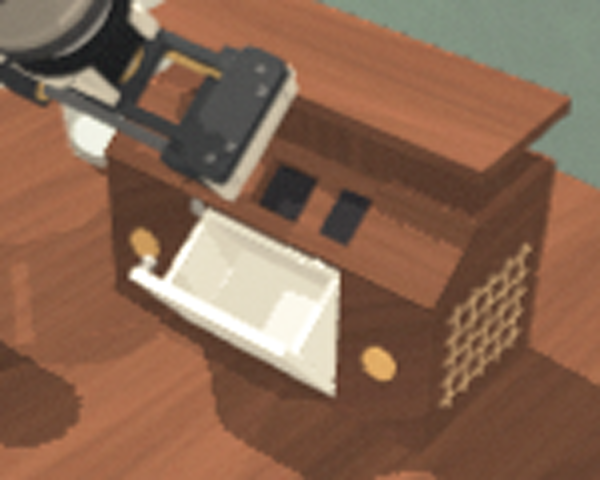

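The caddy is fully open: white rim from (135,270) to (335,385) in the crop, interior empty. Next I go to the tin.

Call:
play_rows(rows=[[-3,6,-4.5,0,-0.1,0,0.6],[-14.7,29.3,-4.5,-0.098,-0.665,0.089,0.6],[-14.7,29.3,-4.5,-0.098,-0.665,0.089,0.6],[-14.7,29.3,-4.5,-0.098,-0.665,0.089,0.6],[-14.7,29.3,-4.5,-0.098,-0.665,0.089,0.6],[-14.7,29.3,-4.5,-0.098,-0.665,0.089,0.6],[-14.7,29.3,-4.5,-0.098,-0.665,0.089,0.6],[-14.7,29.3,-4.5,-0.098,-0.665,0.089,0.6],[-14.7,29.3,-4.5,-0.098,-0.665,0.089,0.6],[-14.7,29.3,-4.5,-0.098,-0.665,0.089,0.6],[-14.7,29.3,-4.5,-0.098,-0.665,0.089,0.6],[-14.7,29.3,-4.5,-0.098,-0.665,0.089,0.6]])

```text
time: 14.0
tool_pos: [0.3905, -0.239, 0.1577]
tool_rot: [-3.138, 0.002, 0.007]
contact_force: [-0.3, -0.7, 0.1]
opening: 0.0551
grip_force: 0.0
```

```bash
python3 - <<'E'
from h import *
st(); D=R.from_matrix(np.diag([1,-1,-1.]))
rel([.389,-.2415,.10],D);rel([.389,-.2415,.058],D)
E
```

```text
t 14.0 tcp cab mm [-187.5 -279.7  157.7] F cab [-0.3 -0.7  0.1] open 55.1 grip 0.0 q [-0.72  0.32  1.82  0.    1.    0.84]
shift cm [-0.14  0.27  5.77] rot [-0.004  0.002  0.007] len mm 57.0 ang 0.01
shift cm [-0.14  0.29  9.97] rot [-0.004  0.002  0.007] len mm 99.0 ang 0.01
```

Call:
play_rows(rows=[[-0.1,0.3,2.5,0,0,0,0.6],[-0.1,0.3,6,0,0,0,0.6],[-0.1,0.3,8.5,0,0,0,0.6],[-0.1,0.3,10,0,0,0,0.6],[-0.1,0.3,10,0,0,0,0.3],[-0.1,0.3,10,0,0,0,0.2],[-0.1,0.3,10,0,0,0,0.2],[-0.1,0.3,10,0,0,0,0.2],[-0.1,0.3,10,0,0,0,0.2]], squeeze=20)

```text
time: 14.9
tool_pos: [0.3894, -0.2429, 0.0583]
tool_rot: [-3.139, 0.001, 0.006]
contact_force: [0.2, 0.4, 6.8]
opening: 0.0313
grip_force: 20.0
```

```bash
cat >> h.py <<'E'
def inbin(x,y,h,th=.65): # caddy-frame mm (x back, y left, h above floor) -> cab mm
    c,s=np.cos(th),np.sin(th); X=24+x; Z=6+h
    return A([10+X*c-Z*s, y, 14+X*s+Z*c])
E
python3 - <<'E'
from h import *
s,r=st()
rel(s['tool_pos']+[0,0,.14],r); rel(cab(inbin(0,0,165)),tiltF(.65))
for x,h in((0,165),(0,62),):print(inbin(x,0,h))
E
```

```text
t 14.9 tcp cab mm [-188.8 -283.5   58.3] F cab [0.2 0.4 6.8] open 31.3 grip 20.0 q [-0.73  0.48  1.93  0.    0.74  0.84]
shift cm [-1.0e-02 -3.0e-02 -1.4e+01] rot [0. 0. 0.] len mm 140.0 ang 0.0
shift cm [  9.79 -28.99 -10.57] rot [ 0.016  0.65  -0.056] len mm 323.0 ang 0.65
[-74.38086422   0.         164.65480329]
[-12.04666442   0.          82.65817204]
```

The tin is gripped: opening 31 mm, 20 N. Before choosing the tilt for inserting, I check wrist reach with a quick linear fit of the arm from the logged poses.

```bash
cat > kin.py <<'E'
from h import *
from scipy.optimize import fsolve
L=[([.142,.505,.243],[-3.14,0,2.868],.343,1.525),([.5013,.0463,.26],[3.141,.702,-3.083],0,2.12),([.543,.0293,.2026],[-2.915,.662,-3.092],.21,2.07),([.5633,.0307,.1932],[-2.898,.673,-3.087],.26,2.05),([.529,.1268,.1977],[2.907,.683,-3.074],.2,2.13),([.5526,.1284,.1746],[2.891,.698,-3.081],.28,2.11),([.5651,.096,.1621],[-2.822,-.698,.064],.34,2.09),([.4977,.0632,.2342],[-3.061,-.669,.067],.05,2.15),([.3905,-.239,.1577],[-3.138,.002,.007],.32,1.82),([.3894,-.2429,.0583],[-3.139,.001,.006],.48,1.93)]
def fit(Lt):
    M=[];b=[]
    for p,o,q2,q3 in L:
        w=A(p)-Lt*R.from_euler('xyz',o).apply([0,0,1]); a=q2+q3
        M+=[[1,0,np.sin(q2),np.cos(q2),np.sin(a),np.cos(a)],[0,1,np.cos(q2),-np.sin(q2),np.cos(a),-np.sin(a)]];b+=[np.hypot(w[0],w[1]),w[2]]
    x,*_=np.linalg.lstsq(A(M),A(b),rcond=None); return x,np.sqrt(np.mean((A(M)@x-b)**2))
Lt=min(np.arange(.05,.5,.01),key=lambda l:fit(l)[1]); X,e=fit(Lt)
def wrist(p,r,q0=(.3,2.1)):
    z=r.apply([0,0,1]); w=A(p)-Lt*z
    f=lambda q:[X[0]+X[2]*np.sin(q[0])+X[3]*np.cos(q[0])+X[4]*np.sin(sum(q))+X[5]*np.cos(sum(q))-np.hypot(w[0],w[1]), X[1]+X[2]*np.cos(q[0])-X[3]*np.sin(q[0])+X[4]*np.cos(sum(q))-X[5]*np.sin(sum(q))-w[2]]
    q=fsolve(f,q0); q1=np.arctan2(w[1],w[0]); a=sum(q)
    d=A([np.cos(q1)*np.sin(a),np.sin(q1)*np.sin(a),np.cos(a)])
    return q.round(2),'q5',np.arccos(d@z).round(2),'q23',a.round(2)
if __name__=='__main__':
    print('Lt',Lt,'rms',e.round(4),X.round(3))
    for h in(165,120,60):
        for t in(.65,.5,.4,.3,.2): print(h,t,wrist(cab(inbin(0,0,h)),tilt(t)))
E
python3 kin.py
```

```text
Lt 0.30000000000000004 rms 0.0011 [0.007 0.229 0.495 0.003 0.377 0.042]
165 0.65 (array([0.17, 2.26]), 'q5', np.float64(0.07), 'q23', np.float64(2.43))
165 0.5 (array([0.18, 2.14]), 'q5', np.float64(0.32), 'q23', np.float64(2.32))
165 0.4 (array([0.2 , 2.06]), 'q5', np.float64(0.48), 'q23', np.float64(2.26))
165 0.3 (array([0.23, 1.98]), 'q5', np.float64(0.63), 'q23', np.float64(2.21))
165 0.2 (array([0.27, 1.9 ]), 'q5', np.float64(0.78), 'q23', np.float64(2.17))
120 0.65 (array([0.29, 2.24]), 'q5', np.float64(0.05), 'q23', np.float64(2.53))
120 0.5 (array([0.29, 2.12]), 'q5', np.float64(0.23), 'q23', np.float64(2.41))
120 0.4 (array([0.31, 2.04]), 'q5', np.float64(0.4), 'q23', np.float64(2.35))
120 0.3 (array([0.33, 1.96]), 'q5', np.float64(0.55), 'q23', np.float64(2.29))
120 0.2 (array([0.36, 1.88]), 'q5', np.float64(0.7), 'q23', np.float64(2.24))
60 0.65 (array([0.46, 2.19]), 'q5', np.float64(0.16), 'q23', np.float64(2.64))
60 0.5 (array([0.44, 2.07]), 'q5', np.float64(0.13), 'q23', np.float64(2.52))
60 0.4 (array([0.45, 1.99]), 'q5', np.float64(0.3), 'q23', np.float64(2.44))
60 0.3 (array([0.47, 1.91]), 'q5', np.float64(0.46), 'q23', np.float64(2.38))
60 0.2 (array([0.49, 1.83]), 'q5', np.float64(0.62), 'q23', np.float64(2.32))
```

Call:
play_rows(rows=[[0,0,-2.5,0,0,0,0.2],[0,0,-6,0,0,0,0.2],[0,0,-10,0,0,0,0.2],[0,0,-14,0,0,0,0.2],[0,0,-14,0,0,0,0.2]])

```text
time: 15.4
tool_pos: [0.3912, -0.2448, 0.2024]
tool_rot: [3.138, -0.005, 0.006]
contact_force: [1.1, 0.4, -1.6]
opening: 0.0315
grip_force: 20.0
```

```bash
cat >> kin.py <<'E'
def put(xb,y,hb,t=.38): return cab(inbin(xb,y,hb)+58*A([-np.sin(t),0,np.cos(t)])),tiltF(t)
E
python3 - <<'E'
from kin import *
st()
for a in((-5,0,110),(-6,0,60),(-7,0,14)): print(wrist(*put(*a))); rel(*put(*a))
E
```

```text
t 15.4 tcp cab mm [-187.2 -285.6  202.4] F cab [ 1.1  0.3 -1.6] open 31.5 grip 20.0 q [-0.73  0.26  1.76  0.    1.11  0.84]
(array([0.2 , 2.02]), 'q5', np.float64(0.54), 'q23', np.float64(2.22))
shift cm [ 10.38 -29.21   3.03] rot [ 0.014  0.375 -0.056] len mm 311.0 ang 0.38
(array([0.32, 2.  ]), 'q5', np.float64(0.44), 'q23', np.float64(2.32))
shift cm [ 13.3  -29.4    7.08] rot [ 0.014  0.375 -0.056] len mm 330.0 ang 0.38
(array([0.43, 1.96]), 'q5', np.float64(0.37), 'q23', np.float64(2.39))
shift cm [ 15.98 -29.57  10.82] rot [ 0.014  0.375 -0.056] len mm 353.0 ang 0.38
```

Call:
play_rows(rows=[[4,-11,0,0,0.1,0,0.2],[10.4,-29.2,3,0.014,0.375,-0.056,0.2],[10.4,-29.2,3,0.014,0.375,-0.056,0.2],[10.4,-29.2,3,0.014,0.375,-0.056,0.2],[10.4,-29.2,3,0.014,0.375,-0.056,0.2],[10.4,-29.2,3,0.014,0.375,-0.056,0.2],[10.4,-29.2,3,0.014,0.375,-0.056,0.2],[10.4,-29.2,3,0.014,0.375,-0.056,0.2],[10.4,-29.2,3,0.014,0.375,-0.056,0.2],[10.4,-29.2,3,0.014,0.375,-0.056,0.2],[10.4,-29.2,3,0.014,0.375,-0.056,0.2]])

```text
time: 16.5
tool_pos: [0.4913, 0.0484, 0.1681]
tool_rot: [-3.134, -0.373, 0.058]
contact_force: [0.3, 0.2, -1.4]
opening: 0.0319
grip_force: 20.0
```

```bash
python3 - <<'E'
from kin import *
st()
for a in((-5,0,110),(-6,0,60),(-7,0,35),(-7,0,14)): rel(*put(*a))
p,d=optics.read_camera('side'); cv2.imwrite('pics/side6.png',cv2.resize(p[140:260,220:370],None,fx=5,fy=5,interpolation=2)[:,:,::-1])
# caddy geometry check: top edge of front panel (white points with lowest cab x)
w=cloud('side',d); m=(p.astype(int).min(-1)>170); m[:150]=0;m[260:]=0;m[:,:245]=0;m[:,340:]=0
q=tocab(w[m]); f=q[(q[:,0]<-35)&(q[:,0]>-75)&(q[:,2]<110)&(abs(q[:,1])<66)]; print(len(f),np.nanpercentile(f,[2,50,98],axis=0).round(1)); print('expected top edges',inbin(-34,0,92),inbin(-26,0,92),'back wall top',inbin(26,0,62))
E
```

```text
t 16.5 tcp cab mm [-68.8   0.7 168.1] F cab [ 0.3  0.2 -1.4] open 31.9 grip 20.0 q [-0.1   0.21  2.02  0.12  0.55  1.32]
shift cm [ 0.34  0.07 -0.25] rot [-0.006  0.007 -0.005] len mm 4.0 ang 0.01
shift cm [1.61 0.09 4.58] rot [-0.006  0.007 -0.005] len mm 48.0 ang 0.01
shift cm [2.2  0.1  7.02] rot [-0.006  0.007 -0.005] len mm 73.0 ang 0.01
shift cm [2.77 0.11 9.04] rot [-0.006  0.007 -0.005] len mm 94.0 ang 0.01
192 [[-58.4 -65.5  57.9]
 [-53.8  -6.4  86.2]
 [-37.   61.6  90.9]]
expected top edges [-57.26910575   0.          85.9643482 ] [-50.90043536   0.          90.80583945] back wall top [ 8.65151434  0.         98.39301859]
```

View pics/side6.png

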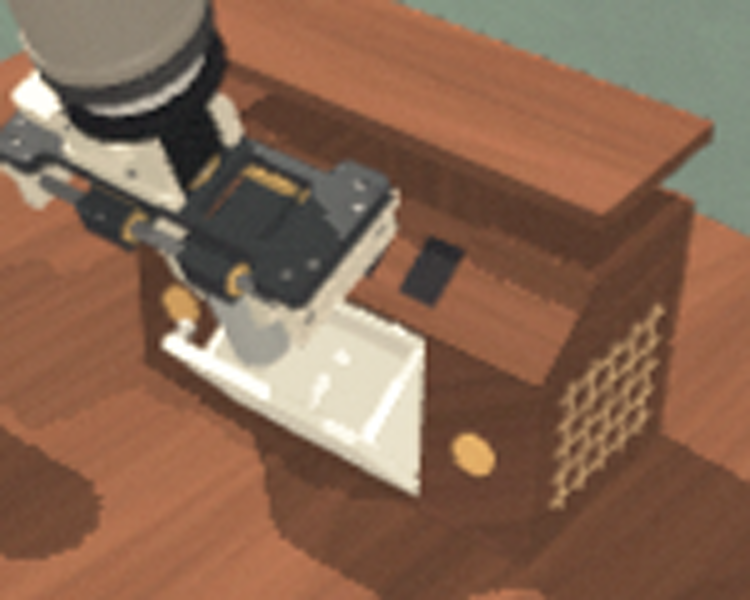

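The tin, at crop (255,340), hangs over the open caddy. The panel edge matches the model to about 2 mm, so I lower it in.

Call:
play_rows(rows=[[0.8,0.1,2,0,0,0,0.2],[1.6,0.1,4.6,0,0,0,0.2],[2.0,0.1,6,0,0,0,0.2],[2.2,0.1,7,0,0,0,0.2],[2.2,0.1,7,0,0,0,0.2]])

```text
time: 17.05
tool_pos: [0.5372, 0.0514, 0.1099]
tool_rot: [-3.134, -0.371, 0.059]
contact_force: [-0.5, -0.2, -0.7]
opening: 0.0314
grip_force: 20.0
```

Call:
play_rows(rows=[[0.2,0,0.7,0,0,0,0.2],[0.4,0,1.4,0,0,0,0.2],[0.5,0,1.8,0,0,0,0.2],[0.5,0,1.8,0,0,0,0.2]])

```text
time: 17.45
tool_pos: [0.5486, 0.0528, 0.0957]
tool_rot: [-3.134, -0.373, 0.06]
contact_force: [0.5, -0.2, -1.3]
opening: 0.0313
grip_force: 20.0
```

```bash
python3 - <<'E'
from kin import *
st(); rel(*put(-7,0,14)); rel(*put(-7,0,60))
E
```

```text
t 17.45 tcp cab mm [-11.3   1.5  95.7] F cab [ 0.4 -0.2 -1.3] open 31.3 grip 20.0 q [-0.07  0.42  1.96  0.15  0.39  1.31]
shift cm [0.06 0.15 0.19] rot [-0.007  0.007 -0.003] len mm 2.0 ang 0.01
shift cm [-1.2   0.12 -4.23] rot [-0.007  0.007 -0.003] len mm 44.0 ang 0.01
```

Call:
play_rows(rows=[[0,0.1,0.2,0,0,0,0.2],[0,0.1,0.2,0,0,0,0.52],[0,0.1,0.2,0,0,0,0.52],[0,0.1,0.2,0,0,0,0.52],[0,0.1,0.2,0,0,0,0.52],[0,0.1,0.2,0,0,0,0.52],[-0.6,0.1,-2,0,0,0,0.52],[-1.2,0.1,-4.5,0,0,0,0.52],[-2.5,0.1,-8,0,0,0,0.52],[-4,0.1,-12,0,0,0,0.4],[-6,0.1,-13,0,0,0,0.1],[-6,0.1,-13,0,0,0,0]])

```text
time: 18.65
tool_pos: [0.4437, 0.0447, 0.196]
tool_rot: [-3.134, -0.374, 0.06]
contact_force: [0.6, -0.1, -0.0]
opening: 0.0284
grip_force: 0.0
```

```bash
python3 - <<'E'
from kin import *
st()
p,d=optics.read_camera('side'); a=cv2.resize(p[140:260,220:370],None,fx=3.2,fy=4,interpolation=2)
p2,d2=optics.read_camera('top'); b=cv2.resize(p2[140:240,200:320],None,fx=2.65,fy=4.8,interpolation=2)[:480,:318]
cv2.imwrite('pics/side7.png',np.hstack([a,b])[:,:,::-1])
E
```

```text
t 18.65 tcp cab mm [-1.165e+02  1.000e-01  1.960e+02] F cab [ 0.5 -0.2 -0. ] open 28.4 grip 0.0 q [-0.12  0.08  2.09  0.13  0.61  1.3 ]
```

View pics/side7.png

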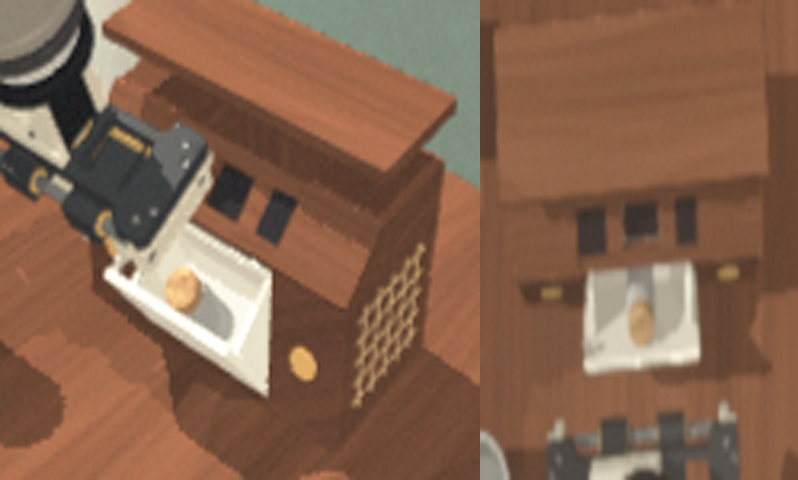

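The tin stands in the open caddy, leaning on the front panel: cork at (183,290) in the left crop and (640,325) in the right. Next I push it shut with closed fingers at tilt 0.4.

```bash
cat >> kin.py <<'E'
def push(x,z,t=.4,y=0): r=tiltF(t); return cab([x,y,z])-r.apply(A([9.5,0,17])/1000),r
E
python3 - <<'E'
from kin import *
st()
for a in((-90,70),(-49,68),(-5,86),(4,90)): print(a,wrist(*push(*a))); rel(*push(*a))
E
```

```text
t 18.75 tcp cab mm [-114.2   -0.3  195.6] F cab [ 0.6 -0.3 -1.5] open 20.3 grip 0.0 q [-0.12  0.08  2.08  0.13  0.61  1.3 ]
(-90, 70) (array([0.33, 2.23]), 'q5', np.float64(0.18), 'q23', np.float64(2.56))
shift cm [-3.34  0.05 10.9 ] rot [-0.006  0.026 -0.003] len mm 113.0 ang 0.03
(-49, 68) (array([0.38, 2.13]), 'q5', np.float64(0.23), 'q23', np.float64(2.52))
shift cm [ 0.41  0.04 12.58] rot [-0.006  0.026 -0.003] len mm 125.0 ang 0.03
(-5, 86) (array([0.4, 2. ]), 'q5', np.float64(0.33), 'q23', np.float64(2.41))
shift cm [ 5.16  0.03 12.52] rot [-0.006  0.026 -0.003] len mm 135.0 ang 0.03
(4, 90) (array([0.41, 1.98]), 'q5', np.float64(0.36), 'q23', np.float64(2.39))
shift cm [ 6.14  0.03 12.47] rot [-0.006  0.026 -0.003] len mm 139.0 ang 0.03
```

```bash
python3 - <<'E'
from kin import *
for a in((-90,68),(-55,68),(-5,86),(4,90)): print(a,wrist(*push(*a,t=.25))); rel(*push(*a,t=.25))
E
```

```text
(-90, 68) (array([0.35, 2.11]), 'q5', np.float64(0.43), 'q23', np.float64(2.46))
shift cm [-3.15  0.04 10.95] rot [-0.006 -0.124 -0.003] len mm 113.0 ang 0.12
(-55, 68) (array([0.4 , 2.02]), 'q5', np.float64(0.47), 'q23', np.float64(2.42))
shift cm [ 0.11  0.04 12.23] rot [-0.006 -0.124 -0.003] len mm 122.0 ang 0.12
(-5, 86) (array([0.44, 1.87]), 'q5', np.float64(0.58), 'q23', np.float64(2.31))
shift cm [ 5.42  0.03 12.39] rot [-0.006 -0.124 -0.003] len mm 135.0 ang 0.12
(4, 90) (array([0.44, 1.84]), 'q5', np.float64(0.6), 'q23', np.float64(2.29))
shift cm [ 6.4   0.02 12.34] rot [-0.006 -0.124 -0.003] len mm 139.0 ang 0.12
```

Call:
play_rows(rows=[[-3.5,0,3,0,-0.06,0,0],[-3.4,0,7,0,-0.124,0,0],[-3.2,0,10.9,0,-0.124,0,0],[-2,0,11.4,0,-0.124,0,0],[-0.5,0,12,0,-0.124,0,0],[0.3,0,12.25,0,-0.124,0,0],[0.9,0,12.3,0,-0.124,0,0],[1.5,0,12.3,0,-0.124,0,0]])

```text
time: 19.55
tool_pos: [0.5029, 0.0493, 0.085]
tool_rot: [-3.134, -0.244, 0.061]
contact_force: [-5.5, -0.4, 1.6]
opening: 0.0002
grip_force: 2.5
```

```bash
python3 - <<'E'
from kin import *
st()
for a in((-20,80),(-5,86),(4,90)): rel(*push(*a,t=.25))
E
```

```text
t 19.55 tcp cab mm [-57.2   0.9  85. ] F cab [-5.5 -0.1  1.6] open 0.2 grip 2.5 q [-0.08  0.41  1.98  0.09  0.51  1.36]
shift cm [ 2.53  0.08 -0.31] rot [-0.008  0.006 -0.002] len mm 25.0 ang 0.01
shift cm [ 4.13  0.08 -0.53] rot [-0.008  0.006 -0.002] len mm 41.0 ang 0.01
shift cm [ 5.1   0.07 -0.7 ] rot [-0.008  0.006 -0.002] len mm 51.0 ang 0.01
```

Contact is at about 5 N, as expected. I keep pushing.

Call:
play_rows(rows=[[0.5,0,-0.06,0,0,0,0],[1,0,-0.12,0,0,0,0],[1.5,0,-0.18,0,0,0,0],[2,0,-0.24,0,0,0,0],[2.5,0,-0.31,0,0,0,0],[3,0,-0.38,0,0,0,0],[3.4,0,-0.43,0,0,0,0],[3.8,0,-0.48,0,0,0,0]])

```text
time: 20.35
tool_pos: [0.5368, 0.0513, 0.0983]
tool_rot: [-3.133, -0.24, 0.061]
contact_force: [-11.1, -2.4, -3.4]
opening: 0.0004
grip_force: 5.8
```

Call:
play_rows(rows=[[0.15,0,-0.03,0,0,0,0],[0.3,0,-0.06,0,0,0,0],[0.3,0,-0.06,0,0,0,0]])

```text
time: 20.65
tool_pos: [0.5419, 0.0514, 0.1006]
tool_rot: [-3.134, -0.246, 0.061]
contact_force: [-4.2, 0.6, -3.5]
opening: 0.0007
grip_force: 2.0
```

```bash
python3 - <<'E'
from kin import *
st()
for a in((-5,86),(4,90)): rel(*push(*a,t=.25))
E
```

```text
t 20.65 tcp cab mm [-18.1   0.5 100.6] F cab [-4.2  0.9 -3.5] open 0.7 grip 2.0 q [-0.07  0.44  1.87  0.07  0.59  1.39]
shift cm [-0.04  0.05  0.04] rot [-0.007  0.004 -0.002] len mm 0.0 ang 0.01
shift cm [ 0.93  0.05 -0.13] rot [-0.007  0.004 -0.002] len mm 9.0 ang 0.01
```

Call:
play_rows(rows=[[0.2,0,-0.04,0,0,0,0],[0.35,0,-0.06,0,0,0,0],[0.35,0,-0.06,0,0,0,0]])

```text
time: 20.95
tool_pos: [0.5451, 0.0515, 0.1024]
tool_rot: [-3.134, -0.247, 0.061]
contact_force: [-5.4, -1.1, -3.4]
opening: 0.0005
grip_force: 2.9
```

Call:
play_rows(rows=[[0.1,0,-0.02,0,0,0,0],[0.2,0,-0.04,0,0,0,0],[0.2,0,-0.04,0,0,0,0]])

```text
time: 21.25
tool_pos: [0.5454, 0.0515, 0.1024]
tool_rot: [-3.134, -0.243, 0.061]
contact_force: [-8.5, -1.0, -3.8]
opening: 0.0006
grip_force: 4.5
```

```bash
python3 - <<'E'
from kin import *
st()
for a in((-5,86),(4,90)): rel(*push(*a,t=.25))
E
```

```text
t 21.25 tcp cab mm [-14.6   0.5 102.4] F cab [-8.6 -0.4 -3.8] open 0.6 grip 4.5 q [-0.07  0.44  1.85  0.07  0.61  1.39]
shift cm [-0.43  0.05  0.13] rot [-0.007  0.007 -0.002] len mm 4.0 ang 0.01
shift cm [ 0.54  0.04 -0.04] rot [-0.007  0.007 -0.002] len mm 5.0 ang 0.01
```

Call:
play_rows(rows=[[0.1,0,-0.02,0,0,0,0],[0.2,0,-0.04,0,0,0,0],[0.2,0,-0.04,0,0,0,0]])

```text
time: 21.55
tool_pos: [0.5458, 0.0516, 0.1025]
tool_rot: [-3.134, -0.239, 0.061]
contact_force: [-11.6, -3.4, -4.3]
opening: 0.0001
grip_force: 6.3
```

```bash
python3 - <<'E'
from kin import *
st()
for a in((-5,86),(4,90)): rel(*push(*a,t=.25))
E
```

```text
t 21.55 tcp cab mm [-14.2   0.5 102.5] F cab [-11.8  -2.6  -4.3] open 0.1 grip 6.3 q [-0.07  0.44  1.85  0.07  0.61  1.39]
shift cm [-0.47  0.05  0.13] rot [-0.007  0.011 -0.002] len mm 4.0 ang 0.01
shift cm [ 0.5   0.05 -0.04] rot [-0.007  0.011 -0.002] len mm 5.0 ang 0.01
```

Call:
play_rows(rows=[[0.2,0,-0.04,0,0,0,0],[0.4,0,-0.08,0,0,0,0],[0.6,0,-0.1,0,0,0,0],[0.6,0,-0.1,0,0,0,0]])

```text
time: 21.95
tool_pos: [0.5467, 0.0517, 0.1026]
tool_rot: [-3.133, -0.228, 0.062]
contact_force: [-24.9, -6.4, -3.5]
opening: 0.0002
grip_force: 12.3
```

```bash
python3 - <<'E'
from kin import *
st(); rel(*push(4,90,t=.25))
E
```

```text
t 21.95 tcp cab mm [-13.3   0.6 102.6] F cab [-25.2  -4.8  -3.5] open 0.2 grip 12.3 q [-0.07  0.45  1.84  0.06  0.63  1.4 ]
shift cm [ 0.41  0.06 -0.06] rot [-0.008  0.022 -0.001] len mm 4.0 ang 0.02
```

A hard stop at 25 N means the caddy is shut. I back off and check.

Call:
play_rows(rows=[[-1,0,0,0,0,0,0],[-4,0,-1,0,0,0,0],[-8,0,-4,0,0,0,0],[-10,0,-7,0,0,0,0],[-12,0,-10,0,0,0,0],[-12,0,-10,0,0,0,0],[-12,0,-10,0,0,0,0]])

```text
time: 22.65
tool_pos: [0.4165, 0.0424, 0.1763]
tool_rot: [-3.136, -0.256, 0.061]
contact_force: [0.4, 1.2, 0.3]
opening: 0.0005
grip_force: 0.0
```

```bash
python3 - <<'E'
from kin import *
st()
p,d=optics.read_camera('side'); a=cv2.resize(p[140:260,220:370],None,fx=3.2,fy=4,interpolation=2)
w=cloud('side',d); m=(p.astype(int).min(-1)>185); m[:180]=0;m[250:]=0;m[:,:262]=0;m[:,320:]=0
q=tocab(w[m]); q=q[~np.isnan(q[:,0])&(abs(q[:,1])<60)]; print(len(q),np.percentile(q,[5,50,95],axis=0).round(1)); print('x vs z slope',np.polyfit(q[:,2],q[:,0],1))
w0=np.load('side0.npz');q0=tocab(cloud('side',w0['d'])[(w0['p'].astype(int).min(-1)>185)]);q0=q0[(abs(q0[:,1])<60)&(q0[:,2]>5)&(q0[:,2]<116)&(abs(q0[:,0])<20)];print('before',np.polyfit(q0[:,2],q0[:,0],1),np.median(q0,0))
p2,_=optics.read_camera('top'); b=cv2.resize(p2[140:240,200:320],None,fx=2.65,fy=4.8,interpolation=2)[:480,:318]
cv2.imwrite('pics/side8.png',np.hstack([a,b])[:,:,::-1])
E
```

```text
t 22.65 tcp cab mm [-143.8   -0.5  176.3] F cab [0.5 1.2 0.3] open 0.5 grip 0.0 q [-0.12  0.1   2.09  0.08  0.7   1.34]
881 [[ -3.3 -55.   14.8]
 [ -1.3 -11.6  58.1]
 [  1.6  45.8 109.9]]
x vs z slope [-0.00939695  0.15426224]
before [-0.00827684 -0.8348517 ] [-1.48024639 -2.13359558 66.10404213]
```

View pics/side8.png

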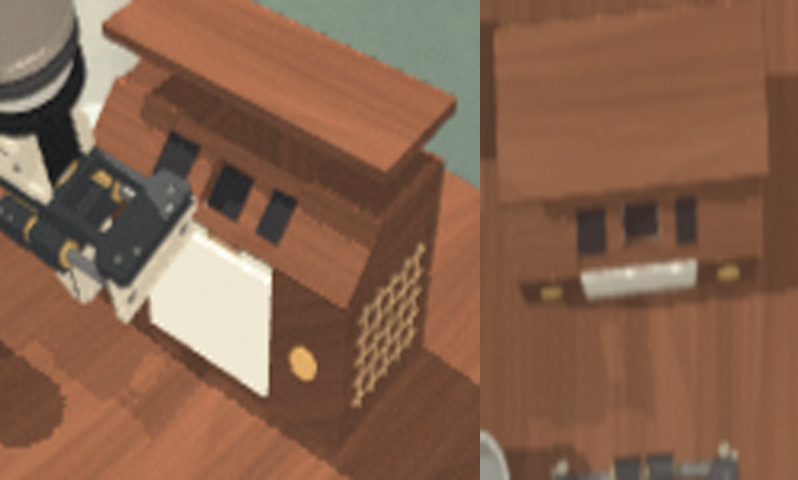

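The caddy front, crop (210,320), is flush again. Its measured tilt matches the starting one to 0.001 rad, the tin is inside and the gripper is clear, so I hand in.

```bash
python3 -c "
from cell import robot
print(robot.hand_in())"
```

```text
the job is handed in; nothing more can be done
None
```

I handed the job in at about 23 s: I felt out the catch and pressed it fully home, set the tin in the open caddy and let go, and pushed the caddy shut. The last pictures show the caddy front flush again and the gripper clear; the hand-in gave no verdict, and I did not re-measure the cup, jug and bottle.

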